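Turn the drip tile home about its peg and lock it with the keeper

ROBOT

A 6-joint arm with a two-finger parallel gripper is mounted at the origin on the work surface. World frame = base frame: x ahead of the robot, y to its left, z up, the work surface at z = 0. Lengths are in m, angles in rad, forces in N, time in s.
With the tool pointing down it reaches from about 0.325 to 0.75 m from the base axis. Payload 7.6 kg.
Tool frame: the origin (TCP) lies midway between the tips of the shut fingers; the grasp point (between the pads) lies 19 mm behind it (bot.grip_point_offset is the distance from the TCP to the grasp point, in m); z points along the fingers, y is the line along which they close (so a half turn about z gives the same grasp; the last joint's range is limited). The gripper opens to 85 mm and grips with 20 to 120 N. Pads are 22 mm wide; open, the fingers measure 114 mm over their backs; the gripper's body (76 mm by 85 mm) begins 54 mm behind the grasp point. The pads swing forward as they close: fully open they stand 13 mm farther back than shut.
Start: joints at [1.162, 0.052, 1.401, -0, 1.689, -0.07], TCP at [0.174, 0.495, 0.231] pointing down, gripper open.
Joint ranges: [-2.9, 2.9], [-0.91, 2.17], [0.12, 2.37], [-1.06, 4.2], [0.26, 2.73], [-2.93, 2.93]. Speed limits (rad/s): [2.57, 2.57, 3.01, 3.14, 3.14, 3.14].

INTERFACE

Orientations are given as a 3x3 rotation matrix whose columns are the frame's x, y, z axes.
In Python, from workcell import bot gives the robot as it stands.
- The arm moves only by the tool arm_command, never from a script. Its argument "moves" is a list that holds one entry, the list of rows, each a list of 5 numbers: the shift along the tool's x, y, z in m, then the turn about the tool's z in rad, then the closure in counts, from 0 (fully open) to 255 (shut). In form: [[[tx, ty, tz, turn, hand], ...]]. A call has 1 to 12 rows; each row shifts and turns the commanded pose from where the row before left it, along the tool's axes as they then stand; what a row does not reach is not made up. A row lasts 1/8 s, in which the tool goes at most 62.5 mm and 10.7 degrees, less where a joint would pass 70% of its speed; a pose out of reach is approached as far as the arm can. A call with a gripper value outside its range is refused whole. The fingers move at their own pace and stop on an object; "grip_force" is the grip in N (left out, the last holds). Time passes only in rows, so rows that do not move let the fingers close. It gives the time, the measured TCP pose, the force, the opening and the grip force at its end, in the units of the state.
- bot.state(): the state, without advancing time (a new reading comes with each control period).
- bot.snapshot(name): name is "side" or "top"; returns (picture, depth): 400x640x3 uint8, blue, green, red; 400x640 float32, m along the optical axis (not along the pixel's ray), 0 where there is no reading.
- bot.camera_model(name): a dict with "camera_matrix" (3x3 intrinsics, pixels), "D" ([k1, k2, p1, p2, k3] as OpenCV has them; the pictures are not rectified), "view" (4x4, takes a point from world to camera coordinates). Camera axes: x right, y up, looking along -z (the intrinsics and any distortion apply to the point x, -y, -z); pixel columns grow to the right and rows downward; lengths in m; the calibration is good to about 2 mm. A picture is of the moment at which its call begins. camera_model takes no time and is no camera call.
- bot.hand_in(): hands the job in; it is judged then, once.
The state is a dict: "t": time; "qpos": joint angles; "joint_velocities": joint speeds; "joint_efforts": joint torques, N m; "tool_pos": TCP position; "eef_rot": TCP orientation; "contact_force": force on the tool from outside, world axes, zero at the start; "wrist_torque": the same for the moment, N m; "opening": finger opening in m; "gripper_force": force on a finger pad.
Only numpy, scipy, OpenCV 4.12 (cv2) and the standard library are available. Lean on these libraries where they do the work, as an engineer would, in place of code of your own. Each camera call takes 0.05 s, during which the arm holds its last target. There are 200 camera calls.

TASK

The spin cycle has shaken the flat ceramic drip tile askew: keeping it flat on the shelf with its notched corner on the low steel peg, push the opposite corner so that the tile turns about the peg until its side is fully home against the screw head of the stop block, and keep it pressed there for about a second with a push of about 8 N (it chips above 13 N, so feel your way). Then swing the keeper by its black thumb post, gently, until its nose touches the tile from behind, so that the tile cannot shake back, let go, and leave everything else on the shelf where it stands.

Things in the scene. Friction and masses are not known exactly. Their poses are not given: they have to be found in the camera images.
- tile: White hollow-backed ceramic tile, 150 (its x) by 110 (its y) by 14 mm thick, 0.22 to 0.36 kg, one corner cut out in a 14 mm square notch. Origin: on the underside, on the peg's axis when the notch is about the peg. It spans x -7.5 to 142.5, y -7.5 to 102.5 mm, less the notch (x and y below 6.5), so the peg has 0.5 mm play to both notch walls. It starts 0.2 to 0.4 rad clockwise of the peg's axes.
- tile_corner (a point): The tile's corner opposite the notch, 7 mm above the shelf: x = 142.5, y = 102.5 mm in the tile's axes. Pushing beside it along the tile's -x, on the 110 mm side that faces +x, turns the tile anticlockwise (from above) about the peg towards home and keeps the notch on the peg. 1 to 6 N turn it; then it rises: the stop.
- peg: Fixed round dark steel locating peg, 12 mm in diameter, 22 mm high, rigid. Origin: on its axis at shelf level. Peg, stop block and keeper hinge stand fixed to one another and share the peg's axes; where home is depends on the stop's screw: the home tile's axes lie within 0.07 rad of the peg's axes.
- stop: Fixed dark steel stop block, 30 x 20 mm, 24 mm high; origin: on the shelf below its face towards the tile, 100 mm along x and 112 mm along y from the peg in the peg's axes. From that face a rigid round screw head (18 mm in diameter) sticks out along the peg's -y by 4 to 16 mm: its setting is not measured, so home is found by feel. The tile's side y = 102.5 mm bears on it when home.
- keeper (a joint): Angle of the keeper, a flat dark steel arm 4 to 14 mm above the shelf on an upright hinge: 0 = open (arm along the peg's -y); it closes clockwise from above (at 1.57 the arm lies along the peg's -x). It stays where it is left and takes about 1 N at its thumb post. Starts at 0 to 0.3; its nose meets the home tile at about 1.50 to 1.70; end stop 1.8. Arm 103 mm long from the hinge, 14 wide.
- keeper_nose (a point): Tip of the keeper's round nose (16 mm in diameter), 9 mm above the shelf: 95 mm from the hinge along the arm and 25 mm from the arm's centre line on the leading side. It comes to bear on the tile's side y = -7.5 mm, about 125 mm along the tile's x.
- keeper_hinge (a point): Point on the keeper's hinge axis, 10 mm above the shelf; fixed at 220 mm along x and -36 mm along y from the peg in the peg's axes. The hinge barrel is 20 mm in diameter and 20 mm high.
- keeper_post (a point): Point on the axis of the keeper's upright black thumb post (12 mm in diameter, round, top 52 mm above the shelf), 40 mm above the shelf, 55 mm from the hinge axis along the arm.
- rack: Bystander: wooden rack with slots holding three clothes pegs upright, 60 x 150 mm, 90 mm high. Origin: centre of its underside.
- bottle: Bystander: closed teal spray bottle, 72 mm in diameter, 212 mm high. Origin: centre of its underside.
- canister: Bystander: clear acrylic canister with a metal lid, 104 mm in diameter, 165 mm high. Origin: centre of its underside.
- pegbox: Bystander: small open wooden peg box, 140 x 100 mm, 50 mm high. Origin: centre of its underside.
- ball: Bystander near the tile: orange silicone dryer ball, 60 mm in diameter. Origin: on the shelf under its centre.
- cup: Bystander near the tile: white measuring cup, 60 mm in diameter, 50 mm high. Origin: centre of its underside.
- brush: Bystander: stain brush, 180 mm long, lying on the shelf. Origin: on the shelf under its middle.
There are look-alikes about, which are no part of the job. There is more than one size of the tile; the one meant has the size given above.

How it is judged:
By the outcome, as a careful person would: the job done as asked, in the order asked, and still so for the second after the job is handed in, with the robot touching nothing.
It also fails if it takes over 72 s, if anything falls off the work surface, if the arm or the gripper's body presses on something with over 40 N, if the wrist force passes 120 N, or if a joint passes its speed limit or range.

## Working session

There is one attempt and no reset: what is moved stays moved. The work goes in short steps, Python scripts to look and compute and a tool call to move; the robot and the scene stay as the last step left them, time stands still between calls to the robot, and variables do not carry over. Pictures are saved under pics/ and viewed, at most 10 in all, crops included, and the job is handed in when it is done.

Besides the shell and the picture viewer there is one more tool, called after "Emit:" as name(argument=value, ...), one argument or row to a line, values as JSON. arm_command: Moves the arm, as the interface text tells. Its arguments: {"type":"object","properties":{"moves":{"type":"array","items":{"type":"array","items":{"type":"array","items":{"type":"number"}}}},"grip_force":{"type":"number"}},"required":["moves"]}

```bash
mkdir -p pics; ls
cat > h.py <<'E'
import numpy as np,cv2
from workcell import bot
def cast(name,uv,z):
    m=bot.camera_model(name);K=np.array(m["camera_matrix"],float);D=np.array(m["D"],float);V=np.array(m["view"],float)
    p=cv2.undistortPoints(np.array(uv,float).reshape(-1,1,2),K,D).reshape(-1,2)
    d=np.c_[p[:,0],-p[:,1],-np.ones(len(p))]@V[:3,:3]
    c=-V[:3,:3].T@V[:3,3]
    z=np.broadcast_to(z,len(p))
    return c+d*((z-c[2])/d[:,2])[:,None]
def proj(name,X):
    m=bot.camera_model(name);K=np.array(m["camera_matrix"],float);D=np.array(m["D"],float);V=np.array(m["view"],float)
    F=np.diag([1,-1,-1.])
    R=F@V[:3,:3];t=F@V[:3,3]
    return cv2.projectPoints(np.array(X,float).reshape(-1,1,3),cv2.Rodrigues(R)[0],t,K,D)[0].reshape(-1,2)
def depthpt(name,uv,dep):
    m=bot.camera_model(name);K=np.array(m["camera_matrix"],float);D=np.array(m["D"],float);V=np.array(m["view"],float)
    p=cv2.undistortPoints(np.array(uv,float).reshape(-1,1,2),K,D).reshape(-1,2)
    d=np.c_[p[:,0],-p[:,1],-np.ones(len(p))]*np.array(dep).reshape(-1,1)
    return (d-V[:3,3])@V[:3,:3]
E
python3 - <<'E'
from h import *
for n in("top","side"):
    im,d=bot.snapshot(n);cv2.imwrite(f"pics/{n}0.png",im);np.save(f"{n}0.npy",d)
    m=bot.camera_model(n);V=np.array(m["view"]);print(n,-V[:3,:3].T@V[:3,3],-V[2,:3],m["camera_matrix"],m["D"])
s=bot.state();print(s["t"],s["tool_pos"],s["eef_rot"],s["contact_force"],s["opening"])
E
```

```text
pics
top [ 0.17154952 -0.05490486  1.51831953] [ 0.1691086  -0.02149412 -0.98536302] [[489.48703723   0.         312.94148642]
 [  0.         489.48703723 194.16582797]
 [  0.           0.           1.        ]] [-0.05243408  0.          0.          0.          0.        ]
side [ 0.22683862 -0.7342142   0.89379431] [ 0.17222137  0.61487635 -0.76958877] [[417.3691203    0.         321.24787216]
 [  0.         417.3691203  196.0046154 ]
 [  0.           0.           1.        ]] [-0.11138163  0.          0.          0.          0.        ]
0.1 [0.17435823 0.49491627 0.2305331 ] [[-9.43160447e-01  3.32337266e-01 -5.59382044e-04]
 [ 3.32337725e-01  9.43159529e-01 -1.31907068e-03]
 [ 8.92101602e-05 -1.42999905e-03 -9.99998974e-01]] [ 0.01826985 -0.23380325 -0.54103226] 0.08560011300974714
```

View pics/top0.png

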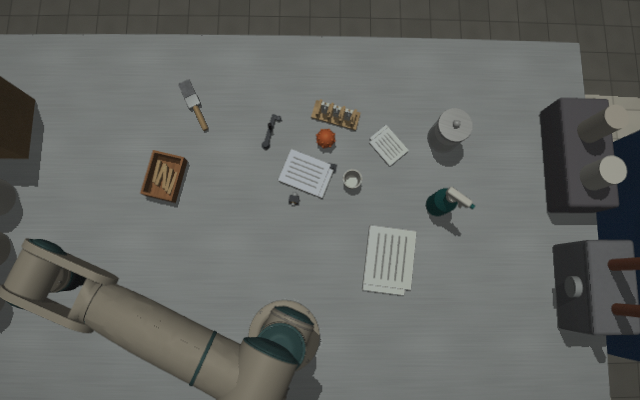

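View pics/side0.png

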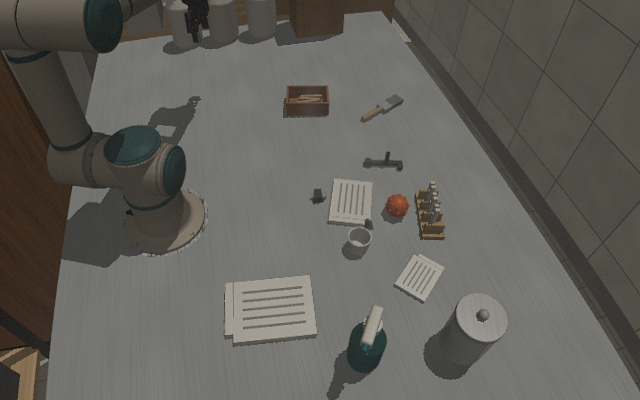

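The top view shows the tile at about (307,173), the keeper at (270,130), small dark items at (294,200) and (333,168), the ball at (326,138) and the cup at (352,180). I'll zoom in on both views.

Run:
```python
import cv2,numpy as np
a=cv2.imread("pics/top0.png")[100:215,250:375];b=cv2.imread("pics/side0.png")[140:260,300:420]
a=cv2.resize(a,(625,575),interpolation=cv2.INTER_CUBIC);cv2.imwrite("pics/topc.png",cv2.convertScaleAbs(a,alpha=1.3))
b=cv2.resize(b,(600,600),interpolation=cv2.INTER_CUBIC);cv2.imwrite("pics/sidec.png",cv2.convertScaleAbs(b,alpha=1.4))
```

```text
(no output)
```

View pics/topc.png

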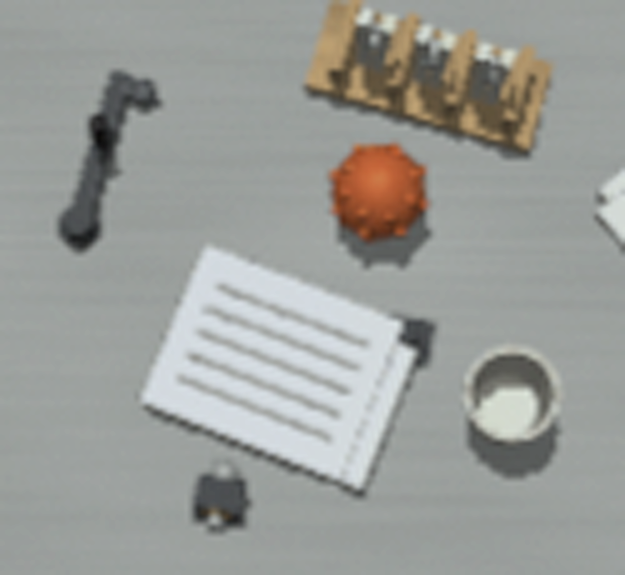

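View pics/sidec.png

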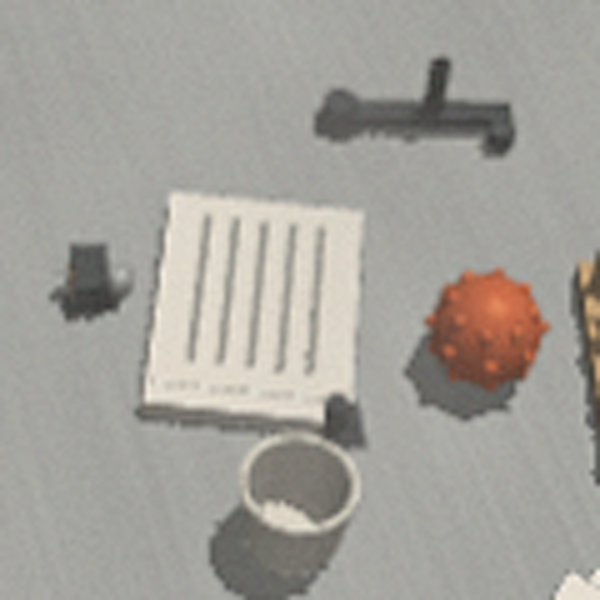

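The crops confirm the layout. The tile's notch is at the peg, top crop (418,340). Its opposite corner is at (145,402), the stop at (220,500) with its screw towards the tile, the keeper hinge at (80,222), the post near (100,128), and the nose at (148,95). Next I'll measure them in both views.

```bash
cat > meas.py <<'E'
from h import *
def tile(n,im,x0,y0,x1,y1,thr,z=0.014):
    g=cv2.cvtColor(im,cv2.COLOR_BGR2GRAY);m=np.zeros_like(g);m[y0:y1,x0:x1]=(g[y0:y1,x0:x1]>thr)*255
    m=cv2.morphologyEx(m,cv2.MORPH_CLOSE,np.ones((5,5)))
    c=max(cv2.findContours(m,cv2.RETR_EXTERNAL,cv2.CHAIN_APPROX_NONE)[0],key=cv2.contourArea)
    W=cast(n,c.reshape(-1,2),z)[:,:2]
    r=cv2.minAreaRect((W*1000).astype(np.float32));return r,cv2.boxPoints(r)
E
python3 - <<'E'
from meas import *
a=cv2.imread("pics/top0.png");b=cv2.imread("pics/side0.png")
g=cv2.cvtColor(a,cv2.COLOR_BGR2GRAY);print(g[173,285:300],g[160,300],g[150,290])
for n,im,box in(("top",a,(270,145,340,202)),("side",b,(322,175,378,226))):
    for thr in(150,165,180):
        r,p=tile(n,im,*box,thr);print(n,thr,np.round(r[1],1),round(r[2],1),np.round(p).tolist())
tc=lambda x,y:(250+(x+.5)/5-.5,100+(y+.5)/5-.5)
sc=lambda x,y:(300+(x+.5)/5-.5,140+(y+.5)/5-.5)
def tri(p,q):
    best=min(((np.linalg.norm(cast("top",[p],z)[0]-cast("side",[q],z)[0]),z) for z in np.arange(-.02,.08,.001)))
    return np.round((cast("top",[p],best[1])[0]+cast("side",[q],best[1])[0])/2,4),np.round(best,4)
for nm,p,q in(("peg top",tc(421,334),sc(345,402)),("hinge top",tc(82,218),sc(340,103)),("post top",tc(98,125),sc(440,64)),("stop top ctr",tc(221,495),sc(88,258)),
  ("tile corner",tc(143,400),sc(172,194)),("tile c2",tc(208,245),sc(364,211)),("tile c3",tc(362,492),sc(147,405)),("nose",tc(148,95),sc(498,132))):
    print(nm,*tri(p,q))
E
```

```text
[167 167 166 167 166 162 148 137 131 126 134 150 159 165 167] 134 144
top 150 [147.1 106.6] 68.5 [[422.0, -114.0], [522.0, -153.0], [576.0, -16.0], [476.0, 23.0]]
top 165 [143. 103.] 68.5 [[425.0, -114.0], [520.0, -151.0], [573.0, -18.0], [477.0, 19.0]]Traceback (most recent call last):
  File "<stdin>", line 6, in <module>
  File "meas.py", line 5, in tile
    c=max(cv2.findContours(m,cv2.RETR_EXTERNAL,cv2.CHAIN_APPROX_NONE)[0],key=cv2.contourArea)
ValueError: max() iterable argument is empty
```

Run:
```python
from meas import *
a=cv2.imread("pics/top0.png");b=cv2.imread("pics/side0.png")
g=cv2.cvtColor(b,cv2.COLOR_BGR2GRAY);print(g[200,325:350:3],g[160,330])
for n,im,box,th in(("top",a,(270,145,340,202),(140,150)),("side",b,(322,175,378,226),(130,140,150,160))):
    for thr in th:
        r,p=tile(n,im,*box,thr);print(n,thr,np.round(r[1],1),round(r[2],1),np.round(p).tolist())
tc=lambda x,y:(250+(x+.5)/5-.5,100+(y+.5)/5-.5)
sc=lambda x,y:(300+(x+.5)/5-.5,140+(y+.5)/5-.5)
def tri(p,q):
    best=min(((np.linalg.norm(cast("top",[p],z)[0]-cast("side",[q],z)[0]),z) for z in np.arange(-.02,.08,.001)))
    return np.round((cast("top",[p],best[1])[0]+cast("side",[q],best[1])[0])/2,4),np.round(best,4)
for nm,p,q in(("peg top",tc(421,334),sc(345,402)),("hinge top",tc(82,218),sc(340,103)),("post top",tc(98,125),sc(440,64)),("stop top ctr",tc(221,495),sc(88,258)),
  ("tile corner",tc(143,400),sc(172,194)),("tile c2",tc(208,245),sc(364,211)),("tile c3",tc(362,492),sc(147,405)),("nose",tc(148,95),sc(498,132))):
    print(nm,*tri(p,q))
```

```text
[119 121 137 157 152 140 156 141 150] 119
top 140 [148.8 109. ] 68.5 [[421.0, -114.0], [523.0, -154.0], [577.0, -16.0], [476.0, 24.0]]
top 150 [147.1 106.6] 68.5 [[422.0, -114.0], [522.0, -153.0], [576.0, -16.0], [476.0, 23.0]]
side 130 [151.1 109.3] 68.8 [[421.0, -114.0], [523.0, -154.0], [578.0, -13.0], [476.0, 27.0]]
side 140 [146.7 108.4] 68.7 [[422.0, -113.0], [523.0, -152.0], [576.0, -15.0], [475.0, 24.0]]
side 150 [144.9 105.8] 68.5 [[422.0, -112.0], [520.0, -151.0], [574.0, -16.0], [475.0, 23.0]]
side 160 [2.6 0. ] 166.3 [[446.0, -121.0], [446.0, -121.0], [444.0, -120.0], [444.0, -120.0]]
peg top [ 0.5166 -0.1518  0.032 ] [0.0031 0.032 ]
hinge top [0.5888 0.0617 0.023 ] [0.0018 0.023 ]
post top [0.6413 0.0505 0.054 ] [0.0009 0.054 ]
stop top ctr [ 0.4123 -0.0285  0.034 ] [0.001 0.034]
tile corner [0.4745 0.0214 0.016 ] [0.0002 0.016 ]
tile c2 [ 0.5752 -0.0179  0.018 ] [0.0016 0.018 ]
tile c3 [ 0.4205 -0.1161  0.013 ] [0.0048 0.013 ]
nose [0.6726 0.0217 0.019 ] [0.0001 0.019 ]
```

Measurements agree with the text: tile about 149 x 109 mm, angle 68.5°. The peg is at about (0.518,-0.145) and the peg axes at 80.4°, so the tile is 0.21 rad clockwise. The predicted stop position is within 3 mm of the measured one, and the hinge is at (0.590,0.064). Tool x is close to tile y and tool y close to tile x. I'll go beside the tile's corner with the fingers shut.

Emit:
arm_command(
  moves=[
    [[-0.0378,-0.0268,0,0,255],[-0.0378,-0.0268,0,0,255],[-0.0378,-0.0268,0,0,255],[-0.0378,-0.0268,0,0,255],[-0.0378,-0.0268,0,0,255],[-0.0378,-0.0268,0,0,255],[-0.0378,-0.0268,0,0,255],[-0.0378,-0.0268,0,0,255],[-0.0378,-0.0268,0,0,255],[-0.0378,-0.0268,0,0,255],[-0.0378,-0.0268,0,0,255],[-0.0378,-0.0268,0,0,255]],
  ],
  grip_force=60,
)

```text
t: 1.6
tool_pos: [0.496, 0.0397, 0.2309]
eef_rot: [[-0.943, 0.332, -0.001], [0.332, 0.943, 0.0], [0.001, 0.0, -1.0]]
contact_force: [0.9, -0.1, -0.1]
opening: 0.0002
gripper_force: 0.0
```

Emit:
arm_command(
  moves=[
    [[0,0,0.045,0,255],[0,0,0.045,0,255],[0,0,0.045,0,255],[0,0,0.045,0,255],[0,0,0.02,0,255],[0,0,0,0,255],[0,0,0,0,255]],
  ],
)

```text
t: 2.48
tool_pos: [0.496, 0.0411, 0.0324]
eef_rot: [[-0.943, 0.332, 0.002], [0.332, 0.943, 0.0], [-0.001, 0.001, -1.0]]
contact_force: [0.4, 0.4, 1.3]
opening: 0.0004
gripper_force: 0.0
```

Run:
```python
from h import *
T=[]
for n,(x0,y0,x1,y1) in(("top",(250,100,375,215)),("side",(300,110,420,260))):
    im,d=bot.snapshot(n);cv2.imwrite(f"pics/{n}1.png",im)
    T.append(cv2.convertScaleAbs(cv2.resize(im[y0:y1,x0:x1],(400,int(400*(y1-y0)/(x1-x0))),interpolation=cv2.INTER_CUBIC),alpha=1.3))
H=max(t.shape[0] for t in T)
cv2.imwrite("pics/c1.png",np.hstack([cv2.copyMakeBorder(t,0,H-t.shape[0],0,0,0) for t in T]))
s=bot.state();print(s["tool_pos"],s["contact_force"]);print(proj("side",[s["tool_pos"]]))
```

```text
[0.49633769 0.04115445 0.03276632] [ 0.4762749  -0.12813122  0.85287866]
[[339.76206101 168.11713534]]
```

View pics/c1.png

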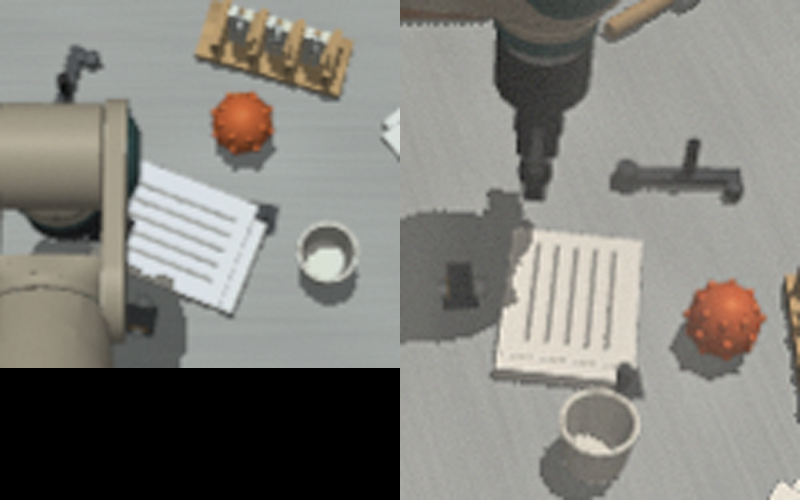

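The finger is just off the tile's corner, fingertip at crop (533,197) and corner at (527,230), as planned. I'll lower it and approach the tile.

Emit:
arm_command(
  moves=[
    [[0,0,0.014,0,255],[0,0,0.0125,0,255],[0,0,0,0,255],[0,0,0,0,255]],
  ],
)

```text
t: 3.08
tool_pos: [0.4954, 0.0411, 0.0047]
eef_rot: [[-0.943, 0.332, -0.0], [0.332, 0.943, 0.0], [0.0, -0.0, -1.0]]
contact_force: [0.6, 0.3, 0.2]
opening: 0.0003
gripper_force: 0.0
```

Emit:
arm_command(
  moves=[
    [[0,-0.002,0,0,255],[0,-0.002,0,0,255],[0,-0.001,0,0,255],[0,-0.001,0,0,255],[0,0,0,0,255]],
  ],
)

```text
t: 3.7
tool_pos: [0.4934, 0.0354, 0.0048]
eef_rot: [[-0.943, 0.332, 0.0], [0.332, 0.943, 0.0], [-0.0, 0.0, -1.0]]
contact_force: [0.2, -0.4, -0.2]
opening: 0.0003
gripper_force: 0.0
```

Emit:
arm_command(
  moves=[
    [[0,-0.001,0,0,255],[0,-0.001,0,0,255],[0,-0.001,0,0,255],[0,-0.0005,0,0,255]],
  ],
)

```text
t: 4.2
tool_pos: [0.4922, 0.0324, 0.0048]
eef_rot: [[-0.943, 0.332, 0.0], [0.332, 0.943, 0.001], [0.0, 0.001, -1.0]]
contact_force: [-0.4, 3.1, -0.9]
opening: 0.0002
gripper_force: 1.3
```

Contact at about 3 N, after 9 mm as expected. Now I'll follow the arc about the peg.

Emit:
arm_command(
  moves=[
    [[0.0012,-0.0009,0,-0.01,255],[0.0012,-0.0009,0,-0.01,255],[0.0012,-0.0009,0,-0.01,255]],
  ],
)

```text
t: 4.58
tool_pos: [0.4877, 0.0315, 0.0048]
eef_rot: [[-0.953, 0.303, -0.0], [0.303, 0.953, 0.001], [0.001, 0.001, -1.0]]
contact_force: [-0.8, 6.3, 0.2]
opening: 0.0002
gripper_force: 2.8
```

Emit:
arm_command(
  moves=[
    [[0.0012,-0.0009,0,-0.01,255],[0.0012,-0.0009,0,-0.01,255],[0.0012,-0.0009,0,-0.01,255]],
  ],
)

```text
t: 4.95
tool_pos: [0.4833, 0.0305, 0.0047]
eef_rot: [[-0.962, 0.274, -0.001], [0.274, 0.962, 0.002], [0.001, 0.002, -1.0]]
contact_force: [-1.1, 9.3, 0.8]
opening: -0.0001
gripper_force: 4.1
```

Run:
```python
from meas import *
im,d=bot.snapshot("side");cv2.imwrite("pics/side2.png",im)
s=bot.state();print(s["t"],s["contact_force"],s["wrist_torque"])
m=cv2.cvtColor(im,cv2.COLOR_BGR2GRAY)
c=im[130:240,300:400];cv2.imwrite("pics/c2.png",cv2.convertScaleAbs(cv2.resize(c,(540,594),interpolation=cv2.INTER_CUBIC),alpha=1.5))
```

```text
5.0 [-0.85590713  8.50856193  1.13825514] [ 1.47722194  0.25987383 -0.03543838]
```

View pics/c2.png

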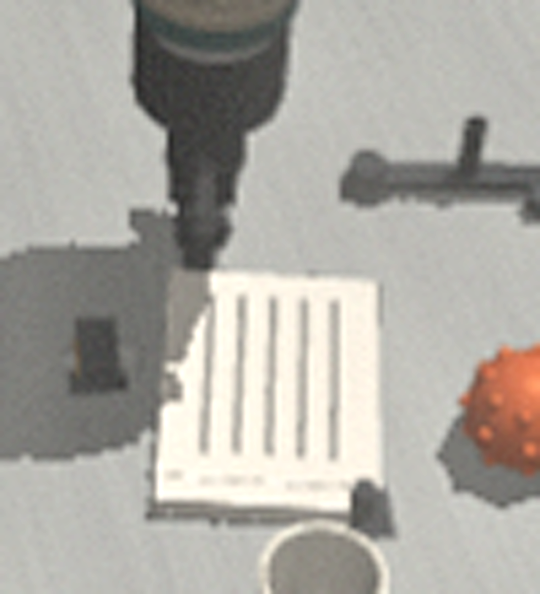

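```bash
cat > ang.py <<'E'
from meas import *
def ang(im):
    # tile's y=-7.5 side in side view: subpixel crossing per row, then line on z=.014
    g=cv2.GaussianBlur(cv2.cvtColor(im,cv2.COLOR_BGR2GRAY),(3,3),0).astype(float);P=[]
    for v in range(186,216):
        r=g[v,355:380];dd=np.diff(r);k=int(np.argmin(dd[:]))
        w=-np.clip(dd[max(0,k-1):k+2],None,0);P.append((355+.5+(np.arange(max(0,k-1),k-1+len(w)+ (1 if k==0 else 0))[:len(w)]*w).sum()/w.sum(),v))
    W=cast("side",P,.014)[:,:2]*1000
    for _ in range(3):
        vx,vy,x0,y0=cv2.fitLine(W.astype(np.float32),cv2.DIST_HUBER,0,.1,.01).ravel()
        r=(W[:,0]-x0)*-vy+(W[:,1]-y0)*vx;W=W[abs(r)<max(1.,2*r.std())]
    a=np.degrees(np.arctan2(vy,vx))%180
    return a,len(W),r.std()
if __name__=="__main__":
    import sys
    for f in sys.argv[1:]:print(f,ang(cv2.imread(f)))
E
python3 ang.py pics/side0.png pics/side1.png pics/side2.png
```

```text
pics/side0.png (np.float32(80.45093), 21, np.float64(12.344880142789233))
pics/side1.png (np.float32(80.75022), 20, np.float64(8.675520086691161))
pics/side2.png (np.float32(72.034065), 28, np.float64(0.06655618996931072))
```

The tile has turned to 72.0° from 68.5°, so it follows, and it isn't home yet (expected 76–84°). The force has a large friction part along tile -y, which cancels the moment. I'll relieve it with a sideways shift and then follow the true arc.

Emit:
arm_command(
  moves=[
    [[0.001,0.0005,0,0,255],[0.001,0,0,0,255]],
  ],
)

```text
t: 5.25
tool_pos: [0.4818, 0.0305, 0.0048]
eef_rot: [[-0.962, 0.275, -0.0], [0.275, 0.962, 0.0], [0.0, 0.0, -1.0]]
contact_force: [1.2, 3.8, 0.3]
opening: 0.0001
gripper_force: 1.5
```

Emit:
arm_command(
  moves=[
    [[0.001,0,0,0,255],[0.0005,0,0,0,255]],
  ],
)

```text
t: 5.5
tool_pos: [0.4805, 0.0304, 0.0048]
eef_rot: [[-0.961, 0.275, 0.0], [0.275, 0.961, -0.0], [-0.0, -0.0, -1.0]]
contact_force: [2.0, 0.8, -0.2]
opening: 0.0003
gripper_force: 0.6
```

Emit:
arm_command(
  moves=[
    [[0.0015,-0.0009,0,-0.01,255],[0.0015,-0.0009,0,-0.01,255],[0.0015,-0.0009,0,-0.01,255]],
  ],
)

```text
t: 5.88
tool_pos: [0.4754, 0.0291, 0.0048]
eef_rot: [[-0.969, 0.246, 0.0], [0.246, 0.969, -0.0], [-0.0, 0.0, -1.0]]
contact_force: [-0.4, 1.1, 0.2]
opening: 0.0001
gripper_force: 0.7
```

Emit:
arm_command(
  moves=[
    [[0.0015,-0.0009,0,-0.01,255],[0.0015,-0.0009,0,-0.01,255]],
  ],
)

```text
t: 6.12
tool_pos: [0.472, 0.0282, 0.0048]
eef_rot: [[-0.974, 0.226, 0.0], [0.226, 0.974, 0.0], [-0.0, 0.0, -1.0]]
contact_force: [0.2, 1.7, 1.3]
opening: 0.0002
gripper_force: 0.9
```

The tile now turns with 1–2 N. I'll continue in short calls, feeling for the rise.

Emit:
arm_command(
  moves=[
    [[0.0011,-0.0006,0,-0.007,255],[0.0011,-0.0006,0,-0.007,255],[0.0011,-0.0006,0,-0.007,255]],
  ],
)

```text
t: 6.5
tool_pos: [0.4685, 0.0272, 0.0048]
eef_rot: [[-0.979, 0.206, 0.0], [0.206, 0.979, 0.0], [-0.0, 0.0, -1.0]]
contact_force: [-0.1, 2.1, 0.1]
opening: -0.0001
gripper_force: 0.9
```

Emit:
arm_command(
  moves=[
    [[0.0011,-0.0006,0,-0.007,255],[0.0011,-0.0006,0,-0.007,255]],
  ],
)

```text
t: 6.75
tool_pos: [0.4661, 0.0265, 0.0048]
eef_rot: [[-0.981, 0.192, 0.0], [0.192, 0.981, 0.0], [-0.0, 0.0, -1.0]]
contact_force: [0.7, 1.8, 0.5]
opening: 0.0
gripper_force: 1.0
```

Emit:
arm_command(
  moves=[
    [[0.0011,-0.0006,0,-0.007,255],[0.0011,-0.0006,0,-0.007,255]],
  ],
)

```text
t: 7.0
tool_pos: [0.4642, 0.026, 0.0051]
eef_rot: [[-0.984, 0.178, 0.002], [0.178, 0.984, 0.001], [-0.001, 0.001, -1.0]]
contact_force: [4.5, 5.8, -0.1]
opening: -0.0001
gripper_force: 2.5
```

Emit:
arm_command(
  moves=[
    [[0.0011,-0.0006,0,-0.007,255],[0.0011,-0.0006,0,-0.007,255]],
  ],
)

```text
t: 7.25
tool_pos: [0.4625, 0.0258, 0.0055]
eef_rot: [[-0.986, 0.164, 0.003], [0.164, 0.986, 0.002], [-0.003, 0.002, -1.0]]
contact_force: [5.8, 6.3, -0.1]
opening: -0.0001
gripper_force: 4.0
```

The force rose to about 8.5 N, with friction now along +y, so the tile has stopped. I'll relieve the sideways part, then press along -x only.

Emit:
arm_command(
  moves=[
    [[-0.001,0,0,0,255],[-0.001,0,0,0,255]],
  ],
)

```text
t: 7.5
tool_pos: [0.463, 0.0258, 0.0052]
eef_rot: [[-0.986, 0.165, -0.001], [0.165, 0.986, 0.002], [0.001, 0.002, -1.0]]
contact_force: [-4.3, 8.4, 6.7]
opening: -0.0001
gripper_force: 4.9
```

Run:
```python
from ang import *
im,d=bot.snapshot("side");cv2.imwrite("pics/side3.png",im);print(ang(im))
s=bot.state();print(s["t"],s["contact_force"],s["tool_pos"])
```

```text
(np.float32(78.16893), 20, np.float64(0.32923716277403))
7.55 [-2.4361468   8.48401878  5.40933069] [0.46312423 0.02576259 0.00522774]
```

Emit:
arm_command(
  moves=[
    [[0.0006,0,-0.0003,0,255],[0,0,0,0,255]],
  ],
)

```text
t: 7.8
tool_pos: [0.4629, 0.0258, 0.0054]
eef_rot: [[-0.986, 0.165, 0.001], [0.165, 0.986, 0.002], [-0.0, 0.002, -1.0]]
contact_force: [1.4, 8.1, 1.6]
opening: -0.0001
gripper_force: 3.9
```

That's a normal push of about 8.2 N with little sideways force. I'll hold it for over a second.

Emit:
arm_command(
  moves=[
    [[0,0,0,0,255],[0,0,0,0,255],[0,0,0,0,255],[0,0,0,0,255],[0,0,0,0,255]],
  ],
)

```text
t: 8.43
tool_pos: [0.4629, 0.0258, 0.0054]
eef_rot: [[-0.986, 0.165, 0.001], [0.165, 0.986, 0.002], [-0.0, 0.002, -1.0]]
contact_force: [0.9, 8.2, 1.2]
opening: -0.0002
gripper_force: 3.9
```

Emit:
arm_command(
  moves=[
    [[0,0,0,0,255],[0,0,0,0,255],[0,0,0,0,255],[0,0,0,0,255],[0,0,0,0,255]],
  ],
)

```text
t: 9.05
tool_pos: [0.4629, 0.0258, 0.0054]
eef_rot: [[-0.986, 0.165, 0.001], [0.165, 0.986, 0.002], [-0.0, 0.002, -1.0]]
contact_force: [1.6, 7.0, 1.4]
opening: -0.0001
gripper_force: 3.9
```

Run:
```python
from ang import *
im,d=bot.snapshot("side");cv2.imwrite("pics/side4.png",im);print(ang(im))
s=bot.state();print(s["t"],s["contact_force"],s["tool_pos"])
c=im[130:240,300:400];cv2.imwrite("pics/c4.png",cv2.convertScaleAbs(cv2.resize(c,(540,594),interpolation=cv2.INTER_CUBIC),alpha=1.9))
```

```text
(np.float32(77.86782), 19, np.float64(0.31937660394463135))
9.1 [2.1218095  7.74310938 1.90167783] [0.46290727 0.0257847  0.00538619]
```

View pics/c4.png

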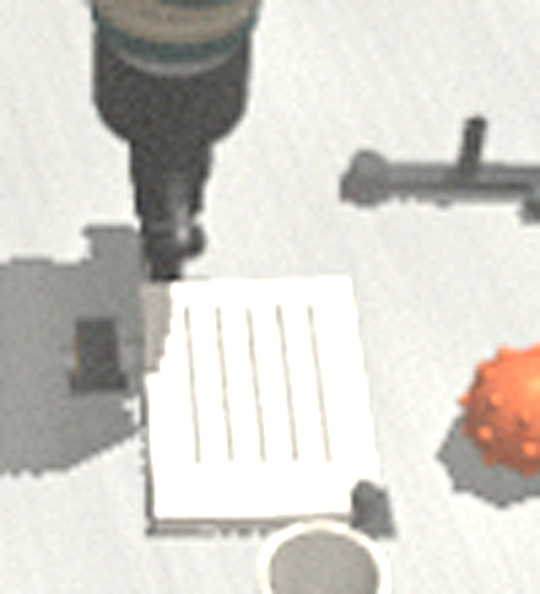

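The tile's side lies at the screw and the angle held steady at about 78° under a push of about 8 N for 1.3 s, so it's home. Now I'll back straight off, rise, and measure the post and hinge again.

Emit:
arm_command(
  moves=[
    [[0,0.0015,0,0,255],[0,0.003,0,0,255],[0,0.008,0,0,255],[0,0.01,0,0,255],[0,0.01,-0.02,0,255],[0,0.01,-0.03,0,255],[0,0,-0.03,0,255],[0,0,0,0,255]],
  ],
)

```text
t: 10.1
tool_pos: [0.4712, 0.0673, 0.0875]
eef_rot: [[-0.986, 0.164, 0.005], [0.164, 0.986, 0.0], [-0.005, 0.001, -1.0]]
contact_force: [0.5, 0.4, 0.2]
opening: -0.0002
gripper_force: 0.0
```

Run:
```python
from ang import *
im,d=bot.snapshot("side");cv2.imwrite("pics/side5.png",im);print(ang(im))
it,d=bot.snapshot("top");cv2.imwrite("pics/top5.png",it)
s=bot.state();print(s["t"],s["contact_force"],s["tool_pos"],s["qpos"])
# expected geometry
peg=np.array([518.2,-145.2]);th=np.radians(80.4);x=np.array([np.cos(th),np.sin(th)]);y=np.array([-x[1],x[0]])
h=peg+220*x-36*y;print("hinge pred",h)
# keeper dark mask in original views
for n,f,(x0,y0,x1,y1),z in(("top","top0",(258,108,285,152),.014),("side","side0",(355,148,412,175),.014)):
    g=cv2.cvtColor(cv2.imread(f"pics/{f}.png"),cv2.COLOR_BGR2GRAY)[y0:y1,x0:x1];m=(g<75).astype(np.uint8)
    P=np.argwhere(m)[:,::-1]+[x0,y0];W=cast(n,P,z)[:,:2]*1000;print(n,len(P),np.round(W.min(0)),np.round(W.max(0)))
    b=(g<40);P=np.argwhere(b)[:,::-1]+[x0,y0];print("black px",len(P),P.mean(0) if len(P) else 0)
T=cv2.convertScaleAbs(cv2.resize(it[100:215,250:375],(625,575),interpolation=cv2.INTER_CUBIC),alpha=1.5)
S=im[140:230,310:400];S=cv2.resize(cv2.imread("pics/side0.png")[140:180,345:415],(700,400),interpolation=cv2.INTER_CUBIC)
cv2.imwrite("pics/t5.png",T);cv2.imwrite("pics/k0.png",S)
```

```text
(np.float32(78.12116), 21, np.float64(0.32490415690119384))
10.2 [ 0.51749957 -0.49836723  0.59567011] [0.46946296 0.06692445 0.08452671] [ 6.36937478e-02  1.19585594e-02  1.74104348e+00  2.57559771e-05
  1.38908181e+00 -1.34159048e+00]
hinge pred [590.38498161  65.71545327]
top 225 [573.  16.] [686.  75.]
black px 38 [269.13157895 132.89473684]
side 299 [571.  10.] [688.  90.]
black px 0 0
```

View pics/t5.png

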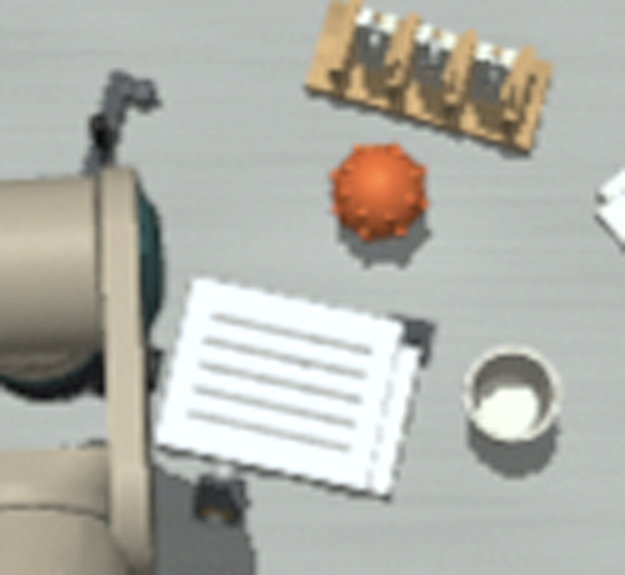

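The tile rests on the screw head, which shows at crop (225,465), and it stayed put at 78.1° after release. Post at (0.641,0.0505), hinge at about (0.590,0.064). I'll move to the trailing side of the post.

Emit:
arm_command(
  moves=[
    [[-0.029,0.007,0,0,255],[-0.029,0.007,0,0,255],[-0.029,0.007,0,0,255],[-0.029,0.007,0,0,255],[-0.029,0.007,0,0,255],[-0.029,0.007,0,0.096,255],[0,0,0.03,0,255],[0,0,0.03,0,255],[0,0,0,0,255],[0,0,0,0,255]],
  ],
)

```text
t: 11.45
tool_pos: [0.6485, 0.0794, 0.0256]
eef_rot: [[-0.966, 0.259, 0.0], [0.259, 0.966, 0.0], [-0.0, 0.0, -1.0]]
contact_force: [0.1, 0.0, 0.5]
opening: -0.0001
gripper_force: 0.0
```

Emit:
arm_command(
  moves=[
    [[0,-0.003,0,0,255],[0,-0.003,0,0,255],[0,-0.003,0,0,255],[0,-0.002,0,0,255]],
  ],
)

```text
t: 11.95
tool_pos: [0.6456, 0.0685, 0.0255]
eef_rot: [[-0.966, 0.259, 0.001], [0.259, 0.966, 0.0], [-0.001, 0.0, -1.0]]
contact_force: [0.3, 0.8, 0.1]
opening: 0.0
gripper_force: 0.4
```

Emit:
arm_command(
  moves=[
    [[-0.0006,-0.0017,0,0.03,255],[-0.0006,-0.0017,0,0.03,255],[-0.0006,-0.0017,0,0.03,255],[-0.0006,-0.0017,0,0.03,255]],
  ],
)

```text
t: 12.45
tool_pos: [0.6456, 0.0615, 0.025]
eef_rot: [[-0.927, 0.374, -0.0], [0.374, 0.927, 0.0], [0.0, 0.0, -1.0]]
contact_force: [0.4, 1.5, 0.5]
opening: -0.0001
gripper_force: 0.4
```

Contact at about 1 N and the post follows. I'll continue the swing along the arc.

Emit:
arm_command(
  moves=[
    [[-0.0011,-0.0033,0,0.06,255],[-0.0011,-0.0033,0,0.06,255],[-0.0011,-0.0033,0,0.06,255],[-0.0011,-0.0033,0,0.06,255],[-0.0011,-0.0033,0,0.06,255],[-0.0011,-0.0033,0,0.06,255]],
  ],
)

```text
t: 13.2
tool_pos: [0.6413, 0.0411, 0.025]
eef_rot: [[-0.735, 0.678, -0.0], [0.678, 0.735, 0.0], [0.0, 0.0, -1.0]]
contact_force: [-0.2, 0.9, 0.4]
opening: -0.0001
gripper_force: 0.4
```

Emit:
arm_command(
  moves=[
    [[-0.0011,-0.0033,0,0.06,255],[-0.0011,-0.0033,0,0.06,255],[-0.0011,-0.0033,0,0.06,255],[-0.0011,-0.0033,0,0.06,255]],
  ],
)

```text
t: 13.7
tool_pos: [0.6345, 0.0289, 0.025]
eef_rot: [[-0.553, 0.833, 0.0], [0.833, 0.553, 0.0], [-0.0, 0.0, -1.0]]
contact_force: [0.9, 1.5, 0.1]
opening: 0.0001
gripper_force: 0.4
```

Emit:
arm_command(
  moves=[
    [[-0.0011,-0.0033,0,0.06,255],[-0.0011,-0.0033,0,0.06,255],[-0.0011,-0.0033,0,0.06,255],[-0.0011,-0.0033,0,0.06,255],[-0.0011,-0.0033,0,0.06,255]],
  ],
)

```text
t: 14.32
tool_pos: [0.6224, 0.0166, 0.0251]
eef_rot: [[-0.282, 0.959, 0.0], [0.959, 0.282, 0.0], [-0.0, 0.0, -1.0]]
contact_force: [1.8, -0.0, -0.2]
opening: -0.0001
gripper_force: 0.4
```

Emit:
arm_command(
  moves=[
    [[-0.0006,-0.0017,0,0.03,255],[-0.0006,-0.0017,0,0.03,255],[-0.0006,-0.0017,0,0.03,255]],
  ],
)

```text
t: 14.7
tool_pos: [0.6179, 0.0137, 0.0251]
eef_rot: [[-0.196, 0.981, 0.0], [0.981, 0.196, 0.0], [0.0, 0.0, -1.0]]
contact_force: [0.4, 0.0, -0.4]
opening: -0.0002
gripper_force: 0.4
```

Emit:
arm_command(
  moves=[
    [[-0.0004,-0.0012,0,0.02,255],[-0.0004,-0.0012,0,0.02,255],[-0.0004,-0.0012,0,0.02,255],[-0.0004,-0.0012,0,0.02,255]],
  ],
)

```text
t: 15.2
tool_pos: [0.6134, 0.0113, 0.0251]
eef_rot: [[-0.117, 0.993, 0.0], [0.993, 0.117, 0.0], [0.0, 0.0, -1.0]]
contact_force: [-0.1, 0.4, -0.0]
opening: 0.0003
gripper_force: 0.4
```

Emit:
arm_command(
  moves=[
    [[-0.0004,-0.0011,0,0.02,255],[-0.0004,-0.0011,0,0.02,255]],
  ],
)

```text
t: 15.45
tool_pos: [0.6113, 0.0103, 0.0251]
eef_rot: [[-0.078, 0.997, 0.0], [0.997, 0.078, 0.0], [0.0, 0.0, -1.0]]
contact_force: [0.6, 0.2, 1.1]
opening: 0.0001
gripper_force: 0.4
```

Emit:
arm_command(
  moves=[
    [[-0.0003,-0.001,0,0.018,255],[-0.0003,-0.001,0,0.018,255]],
  ],
)

```text
t: 15.7
tool_pos: [0.6093, 0.0095, 0.0251]
eef_rot: [[-0.042, 0.999, 0.0], [0.999, 0.042, 0.0], [0.0, 0.0, -1.0]]
contact_force: [-0.4, 0.6, 0.3]
opening: 0.0004
gripper_force: 0.4
```

Emit:
arm_command(
  moves=[
    [[-0.0002,-0.0007,0,0.013,255],[-0.0002,-0.0007,0,0.013,255]],
  ],
)

```text
t: 15.95
tool_pos: [0.608, 0.0091, 0.0251]
eef_rot: [[-0.016, 1.0, 0.0], [1.0, 0.016, 0.0], [0.0, 0.0, -1.0]]
contact_force: [1.1, 0.6, -0.3]
opening: -0.0
gripper_force: 0.4
```

Emit:
arm_command(
  moves=[
    [[-0.0002,-0.0006,0,0.01,255],[-0.0002,-0.0006,0,0.01,255]],
  ],
)

```text
t: 16.2
tool_pos: [0.6068, 0.0087, 0.0251]
eef_rot: [[0.004, 1.0, 0.0], [1.0, -0.004, 0.0], [0.0, 0.0, -1.0]]
contact_force: [1.7, 0.3, 0.0]
opening: 0.0002
gripper_force: 0.4
```

Emit:
arm_command(
  moves=[
    [[-0.0002,-0.0006,0,0.01,255],[-0.0002,-0.0006,0,0.01,255]],
  ],
)

```text
t: 16.45
tool_pos: [0.6056, 0.0083, 0.0251]
eef_rot: [[0.024, 1.0, 0.0], [1.0, -0.024, 0.0], [0.0, 0.0, -1.0]]
contact_force: [0.2, 0.5, 0.1]
opening: -0.0
gripper_force: 0.4
```

Post is at about (0.585,0.009), with the arm near -95°. I expect contact soon.

Emit:
arm_command(
  moves=[
    [[-0.0001,-0.0005,0,0.009,255],[-0.0001,-0.0005,0,0.009,255]],
  ],
)

```text
t: 16.7
tool_pos: [0.6046, 0.0081, 0.0251]
eef_rot: [[0.042, 0.999, 0.0], [0.999, -0.042, -0.0], [-0.0, 0.0, -1.0]]
contact_force: [0.8, -0.1, 0.4]
opening: -0.0001
gripper_force: 0.4
```

Emit:
arm_command(
  moves=[
    [[-0.0001,-0.0005,0,0.009,255],[-0.0001,-0.0005,0,0.009,255]],
  ],
)

```text
t: 16.95
tool_pos: [0.6036, 0.0079, 0.0251]
eef_rot: [[0.06, 0.998, 0.0], [0.998, -0.06, -0.0], [-0.0, 0.0, -1.0]]
contact_force: [0.3, -0.3, -0.6]
opening: -0.0002
gripper_force: 0.4
```

Emit:
arm_command(
  moves=[
    [[-0.0001,-0.0005,0,0.009,255],[-0.0001,-0.0005,0,0.009,255]],
  ],
)

```text
t: 17.2
tool_pos: [0.6026, 0.0077, 0.0251]
eef_rot: [[0.078, 0.997, 0.0], [0.997, -0.078, -0.0], [-0.0, 0.0, -1.0]]
contact_force: [2.9, -1.3, 0.5]
opening: 0.0002
gripper_force: 1.1
```

Run:
```python
from ang import *
im,d=bot.snapshot("side");cv2.imwrite("pics/side6.png",im)
s=bot.state();print(s["t"],s["contact_force"],s["tool_pos"])
c=im[120:230,320:420];cv2.imwrite("pics/c6.png",cv2.convertScaleAbs(cv2.resize(c,(540,594),interpolation=cv2.INTER_CUBIC),alpha=1.5))
```

```text
17.25 [ 1.38291661 -0.67674689 -0.63921145] [0.60268153 0.00772443 0.02514466]
```

View pics/c6.png

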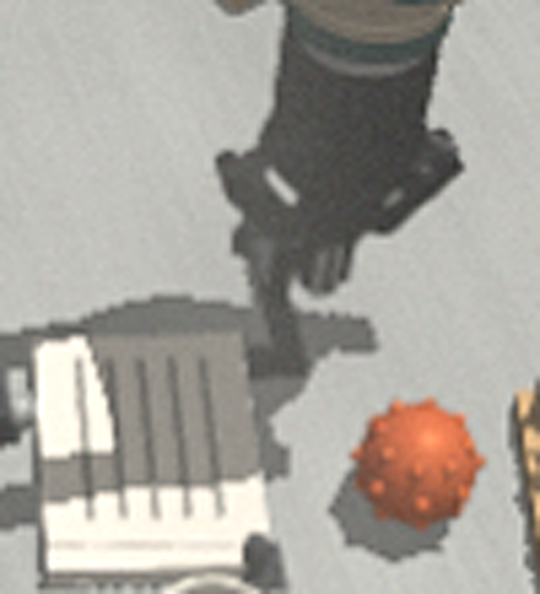

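The nose at about (262,365) is at the tile's side at x≈250, and the force has begun to rise. One more small step to confirm.

Emit:
arm_command(
  moves=[
    [[0,-0.0006,0,0.006,255],[0,-0.0006,0,0.006,255]],
  ],
)

```text
t: 17.5
tool_pos: [0.6023, 0.0076, 0.0253]
eef_rot: [[0.089, 0.996, 0.003], [0.996, -0.089, -0.0], [-0.0, 0.003, -1.0]]
contact_force: [7.3, -1.8, -3.9]
opening: -0.0002
gripper_force: 4.0
```

The force rose to 7 N with the tool stopped, so the nose bears on the tile. I'll back off and rise clear.

Emit:
arm_command(
  moves=[
    [[0,0.001,0,0,255],[0,0.001,0,0,255],[0,0.004,0,0,255],[0,0.01,0,0,255],[0,0.01,0,0,255],[0,0,-0.03,0,255],[0,0,-0.06,0,255],[0,0,-0.06,0,255],[0.04,0,-0.03,0,255],[0.06,0,0,0,255],[0.06,0,0,0,255],[0.06,0,0,0,255]],
  ],
)

```text
t: 19.0
tool_pos: [0.6472, 0.2266, 0.2052]
eef_rot: [[0.089, 0.996, 0.0], [0.996, -0.089, 0.0], [0.0, 0.0, -1.0]]
contact_force: [0.5, -0.5, 1.0]
opening: -0.0001
gripper_force: 0.0
```

Run:
```python
from ang import *
im,d=bot.snapshot("side");cv2.imwrite("pics/side7.png",im);it,_=bot.snapshot("top")
s=bot.state();print(s["t"],s["contact_force"],s["tool_pos"])
A=cv2.resize(im[130:240,310:410],(400,440),interpolation=cv2.INTER_CUBIC);B=cv2.resize(it[100:215,260:360],(383,440),interpolation=cv2.INTER_CUBIC)
cv2.imwrite("pics/c7.png",cv2.convertScaleAbs(np.hstack([A,B]),alpha=1.5))
```

```text
19.1 [-0.03540167 -0.82990816 -0.90358105] [0.64617104 0.23100576 0.20398931]
```

View pics/c7.png

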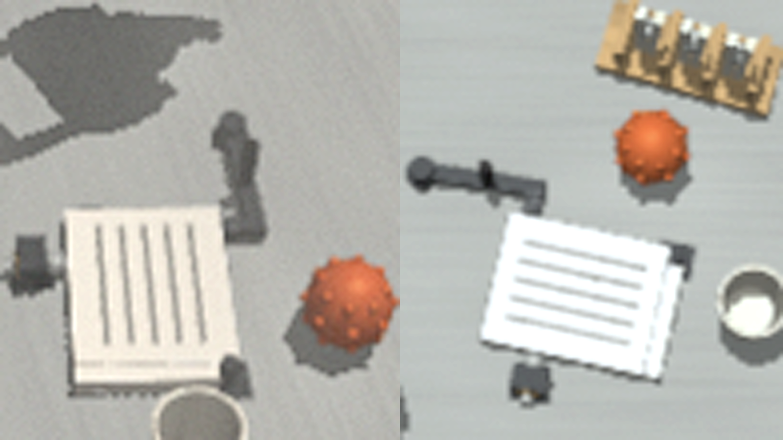

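The tile sits between the screw head at (535,358) and the keeper nose at (535,208), with the notch on the peg and the bystanders untouched. I'll hand the job in.

```bash
python3 -c "
from workcell import bot
print(bot.hand_in())"
```

```text
the job is handed in; nothing more can be done
None
```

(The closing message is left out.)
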